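# Let the spent battery into the collection box

## Task

A spent battery is waiting on the chute of the grey battery box, held back by the closed lid. Press the box's side lever down with the fingertips so that the lid lifts and the battery rolls in, then ease the lever back up so that the lid comes down gently, without slamming, until it is fully shut, and leave the lever alone. Work the lid only by its lever: do not touch the lid or the battery or lift anything, and leave the other things on the table where they are.

Things in the scene. Friction and masses are not known exactly. Their poses are not given: they have to be found in the camera images.
- bin: Grey sheet-metal battery box fixed to the table: 150 (x) by 140 (y) by 120 mm high, open under the lid, walls 4 mm. Origin under its centre, on the table; z up. Its -x side faces about the robot and has the lid's hinge (along y, x = -75, z = 124 mm). On its +x side an 84 mm wide, 105 mm long aluminium chute slopes down at 0.3 rad to the rim. The lever runs along its +y side.
- lid (a joint): Opening angle of the lid in rad: 0 shut, about 0.62 with the lever at its lower stop. It shuts under its own weight as the lever is let up, and slams if the lever is let go. It turns a little faster than the lever (about 1.25 to 1).
- lid_edge (a point): Middle of the outer face of the upright flange, 36 mm high and 80 mm wide, on the free (+x) edge of the steel lid (150 x 146 x 5 mm, about 0.2 to 0.4 kg), 150 mm from the hinge; the flange holds back the battery and rises with the lid. From about 0.25 to 0.3 rad of opening the battery rolls in underneath.
- lever (a joint): Angle of the lever in rad: 0 at rest (paddle up, lid shut), 0.5 with the paddle pressed to its lower stop. Its pivot lies at x = -75, y = 88, z = 85 mm in the box's frame, the paddle 110 mm from it towards -x. A brass rod links its tail to the lid. Pressing takes about 1 to 3 N up to the hard lower stop, nothing latches, and the lid's weight brings it back up.
- paddle_top (a point): Centre of the top face of the lever's dark steel paddle, a flat plate 46 mm long (box x), 52 mm wide (box y), 6 mm thick, at the lever's end nearest the robot. At rest this point is 115 mm above the table and the plate slopes 0.25 rad down towards the box; fully pressed it is 61 mm above the table and slopes as much the other way.
- cell: The spent battery; origin at its centre: a dark round D-size cell 34 mm in diameter and 61 mm long with a copper-coloured end band, lying across the chute against the lid's flange. In the box it lies on the floor, its centre about 21 mm above the table.
- spare_cell: Another D-size battery, 34 mm in diameter and 61 mm tall, standing upright on the table in front of the box; origin at its foot. To be left alone.
- tape_roll: Grey tape roll lying flat, 90 mm across, 24 mm high, to the lever side of the box; origin under its centre. To be left alone.
- glue: White glue bottle, 52 mm across, 150 mm tall, standing on the side of the box away from the lever; origin at its foot. To be left alone.
- screwdriver: Screwdriver lying far to the right; origin under its middle. To be left alone.
- paint_can: Paint can, 100 mm across, 120 mm tall, far to the left or right; origin at its foot. To be left alone.
- mug: White mug, 80 mm across, 90 mm tall, far to the left; origin at its foot. To be left alone.
- screw_jar: Glass jar, 70 mm across, 90 mm tall, far to the left or right; origin at its foot. To be left alone.

How it is judged (in metres and radians):
On the way, in this order (a step that is already met when the one before it is completed fails the run):
1. the battery is inside the box while the lever holds the lid open (over 0.1 rad) (z of cell in the frame of bin below 0.07 m and x of cell in the frame of bin between -0.073 and 0.073 m and y of cell in the frame of bin between -0.068 and 0.068 m and value of joint lid above 0.1 rad), for 0.1 s.
2. the lid is shut again with the battery inside (z of cell in the frame of bin below 0.07 m and x of cell in the frame of bin between -0.073 and 0.073 m and y of cell in the frame of bin between -0.068 and 0.068 m and value of joint lid below 0.03 rad), for 0.2 s.
At the end, for the whole second after the job is handed in: The battery lies inside the box (its centre below 70 mm, within the walls), the lid is shut (within 0.03 rad) and still, and the lever is back up (within 0.05 rad) (all of step 2 and value of joint lever below 0.05 rad and velocity of joint lid between -0.1 and 0.1 rad/s and linear speed of lid below 0.02 m/s); the robot touches nothing.
It fails at once if the lid fell or slammed: it turned towards shut faster than 1.5 rad/s (velocity of joint lid below -1.5 rad/s).
It fails at once if the robot touched the lid instead of its lever (contact force between any of the fingers, the arm and lid above 1 N).
It fails at once if the robot touched or lifted the battery (contact force between any of the fingers, the arm and cell above 0.5 N or z of cell in the frame of bin above 0.175 m).
It fails at once if another thing on the table was moved (over 20 mm) or lifted (distance of any of spare_cell, tape_roll, glue, screwdriver, paint_can, mug, screw_jar from where it was at the start of the episode above 0.02 m).
It also fails if it takes over 40 s, if anything falls off the work surface, if the arm or the gripper's body presses on something with over 40 N, if the wrist force passes 120 N, or if a joint passes its speed limit or range.

## Robot

A 6-joint arm with a two-finger parallel gripper is mounted at the origin on the work surface. World frame = base frame: x ahead of the robot, y to its left, z up, the work surface at z = 0. Lengths are in m, angles in degrees, forces in N, time in s.
With the tool pointing down it reaches from about 0.275 to 0.875 m from the base axis. Payload 12.5 kg.
Tool frame: the origin (TCP) lies at the very end of the fingers, on their centre line; the grasp point (between the pads) lies 19 mm behind it (ctrl.grip_point_offset is the distance from the TCP to the grasp point, in m); z points along the fingers, y is the line along which they close (so a half turn about z gives the same grasp; the last joint's range is limited). The gripper opens to 85 mm and grips with 20 to 120 N. Pads are 22 mm wide; open, the fingers measure 114 mm over their backs; the gripper's body (76 mm by 85 mm) begins 54 mm behind the grasp point. The pads swing forward as they close: fully open they stand 13 mm farther back than shut.
Start: joints at [-73.659, 20.094, 94.641, -0, 65.266, -4.847], TCP at [0.199, -0.513, 0.231] pointing down, gripper open.
Joint ranges: [-157.81, 157.81], [-45, 120.19], [0.68, 151.7], [-89.99, 269.99], [4.06, 180], [-164.3, 164.3]. Speed limits (degrees/s): [127.2, 127.2, 159.86, 180, 180, 180].

## Interface

Orientations are given as [roll, pitch, yaw] about the fixed x, y, z axes, in that order (R = Rz(yaw) Ry(pitch) Rx(roll)).
In Python, from station import monitor, camera, camera_params, job_done, ctrl gives the robot as it stands. The module is installed in compiled form; this text tells all that it offers.
- The arm moves only by the tool play_rows, never from a script. Its argument "targets" is a list of rows, each an object of numbers: "tx", "ty", "tz": the shift along the tool's x, y, z in m; "roll": the turn about the tool's z in rad; "hand": the gripper command: -1 is fully open, 1 is shut, values between are in proportion. A call has 1 to 20 rows; each row shifts and turns the commanded pose from where the row before left it, along the tool's axes as they then stand; what a row does not reach is not made up. A row lasts 1/12 s, in which the tool goes at most 41.7 mm and 7.16 degrees, less where a joint would pass 70% of its speed; a pose out of reach is approached as far as the arm can. A call is refused whole if a number of a shift passes 0.0417 or a number of a turn 0.125, either way. A call with a gripper value outside its range is refused whole. The fingers move at their own pace and stop on an object; the grip force is fixed at half the most. Time passes only in rows, so rows that do not move let the fingers close. It gives the time, the measured TCP pose, the force, the opening and the grip force at its end, in the units of the state.
- monitor.get_state(): the state, without advancing time (a new reading comes with each control period).
- camera(name): name is "scene" or "side" or "wrist"; returns the picture (480x640x3 uint8, red, green, blue); there is no depth.
- camera_params(name): a dict with "intrinsics" (3x3 intrinsics, pixels), "position" and "rotation" of the camera in the world. Camera axes: x right, y down, z forward; pixel columns grow to the right and rows downward; lengths in m; the calibration is good to about 2 mm. A picture is of the moment at which its call begins: read the wrist's pose just before it. camera_params takes no time and is no camera call; for the wrist camera it gives the pose at the moment of the call.
- job_done(): hands the job in; it is judged then, once.
The state is a dict: "t": time; "qpos": joint angles; "qd": joint speeds; "joint_efforts": joint torques, N m; "eef_pos": TCP position; "tcp_rot": TCP orientation; "ft_force": force on the tool from outside, world axes, zero at the start; "torque": the same for the moment, N m; "opening": opening from 0.0 (shut) to 1.0 (fully open); "finger_force": force on a finger pad.
Only numpy, scipy, OpenCV 4.12 (cv2) and the standard library are available. Lean on these libraries where they do the work, as an engineer would, in place of code of your own. Each camera call takes 0.05 s, during which the arm holds its last target. There are 200 camera calls.

## Working session

There is one attempt and no reset: what is moved stays moved. The work goes in short steps, Python scripts to look and compute and a tool call to move; the robot and the scene stay as the last step left them, time stands still between calls to the robot, and variables do not carry over. Pictures are saved under pics/ and viewed, at most 10 in all, crops included, and the job is handed in when it is done.

Besides the shell and the picture viewer there is one more tool, called after "Call:" as name(argument=value, ...), one argument or row to a line, values as JSON. play_rows: Moves the arm, as the interface text tells. Its arguments: {"type":"object","properties":{"targets":{"type":"array"}},"required":["targets"]}

```bash
mkdir -p pics; python3 - <<'E'
from station import *
import cv2
for n in("scene","side"):
    cv2.imwrite(f"pics/{n}0.png",camera(n)[:,:,::-1]); p=camera_params(n); print(n,p)
s=monitor.get_state(); print(s)
E
```

```text
scene {'intrinsics': array([[481.2063356 ,   0.        , 318.95779779],
       [  0.        , 481.2063356 , 237.7205082 ],
       [  0.        ,   0.        ,   1.        ]]), 'position': array([1.35089056, 0.02034169, 1.35631564]), 'rotation': array([-148.22149231,   -0.2003269 ,   91.05084389])}
side {'intrinsics': array([[602.7718892 ,   0.        , 316.17312475],
       [  0.        , 602.7718892 , 241.76266971],
       [  0.        ,   0.        ,   1.        ]]), 'position': array([ 0.46981331, -1.41850055,  0.90374489]), 'rotation': array([-118.70890362,   -0.64876916,   -4.07928557])}
{'t': 0.1, 'qpos': array([-7.36603061e+01,  2.01221518e+01,  9.46736329e+01,  4.32456199e-04,
        6.52666313e+01, -4.84794766e+00]), 'qd': array([-0.04015816, -0.06075803, -0.07124957,  0.0017423 , -0.08826321,
        0.07863806]), 'joint_efforts': array([ 9.26820867e-04, -5.06835115e+01, -2.91877753e+01, -1.28361753e-04,
        2.61467925e-03,  1.57420845e-05]), 'eef_pos': array([ 0.19871548, -0.51251859,  0.23080132]), 'tcp_rot': array([-1.79937840e+02, -5.66607014e-03,  2.11874573e+01]), 'ft_force': array([ 0.84331914, -0.48550167, -0.07735428]), 'torque': array([-0.01212479,  0.02341749,  0.01659648]), 'finger_force': 0.0, 'opening': 1.0002878094394212}
```

View pics/scene0.png

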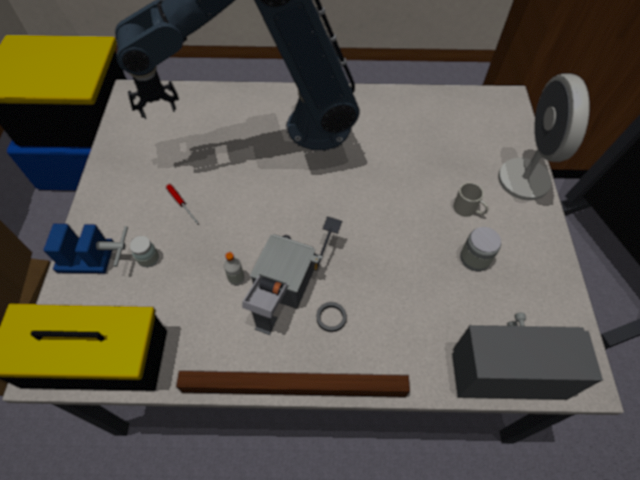

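View pics/side0.png

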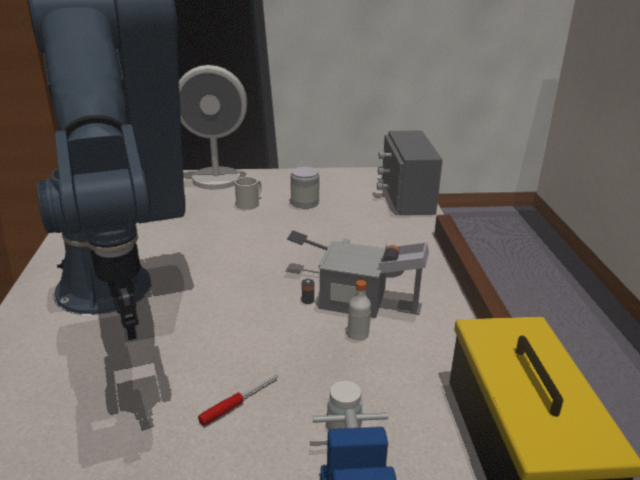

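The box is in mid-table, with its paddle at about (333,225) in the scene picture and (298,238) in the side picture. The spare cell stands at (308,290) in the side picture. I'll enlarge both.

```bash
python3 - <<'E'
import cv2,numpy as np
a=cv2.imread("pics/scene0.png")[205:335,220:360]; b=cv2.imread("pics/side0.png")[215:345,280:440]
a=cv2.resize(a,None,fx=4.5,fy=4.5,interpolation=cv2.INTER_CUBIC);cv2.imwrite("pics/ca.png",a)
b=cv2.resize(b,None,fx=4.5,fy=4.5,interpolation=cv2.INTER_CUBIC);cv2.imwrite("pics/cb.png",b)
E
```

```text
(no output)
```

View pics/ca.png

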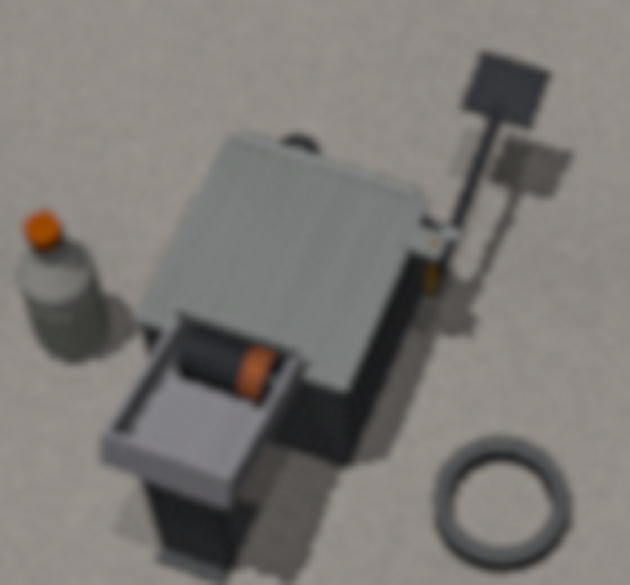

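View pics/cb.png

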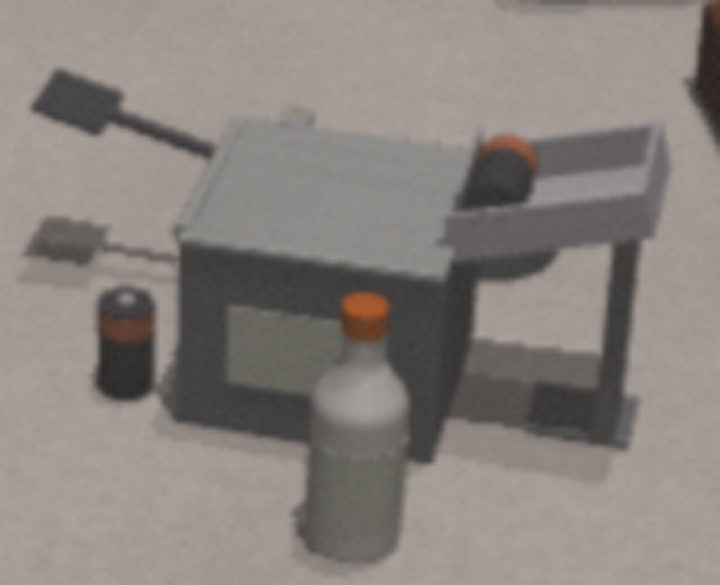

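The paddle's centre is at crop (506,90) in the scene picture and (78,101) in the side picture. The scene crop has the lid corners at (238,133), (425,190), (345,390) and (140,315).

```bash
cat > h.py <<'E'
from station import *
import numpy as np
from scipy.spatial.transform import Rotation as R
C={n:camera_params(n) for n in("scene","side")}
O={"scene":(220,205),"side":(280,215)}
def ray(n,u,v):
    c=C[n];d=np.linalg.solve(c["intrinsics"],[O[n][0]+u/4.5,O[n][1]+v/4.5,1])
    return c["position"],R.from_euler("xyz",c["rotation"],degrees=True).as_matrix()@d
def plane(n,u,v,z):
    o,d=ray(n,u,v);return o+d*(z-o[2])/d[2]
def tri(a,b):
    (o,d),(p,e)=ray("scene",*a),ray("side",*b)
    s=np.linalg.lstsq(np.c_[d,-e],p-o,rcond=None)[0]
    return (o+s[0]*d+p+s[1]*e)/2,np.linalg.norm(o+s[0]*d-p-s[1]*e)
E
python3 - <<'E'
from h import *
np.set_printoptions(precision=4,suppress=True)
print("pad",tri((506,90),(78,101)),plane("scene",506,90,.115),plane("side",78,101,.115))
L=[plane("scene",*p,.127) for p in((238,133),(425,190),(345,390),(140,315))]
L2=[plane("side",*p,.127) for p in((180,235),(235,120),(475,145),(445,275))]
for Q in(L,L2):
    for p in Q: print(p)
print("yaw",[np.degrees(np.arctan2(*(q-p)[1::-1])) for p,q in((L[0],L[3]),(L[1],L[2]),(L2[0],L2[3]),(L2[1],L2[2]))])
P=[plane("scene",*p,.115) for p in((482,52),(550,72),(530,127),(462,107))]
print(*P)
print("spare foot",plane("side",126,385,0))
import cv2
E
```

```text
pad (array([0.5317, 0.0516, 0.111 ]), np.float64(0.001001999825312327)) [0.5349 0.0513 0.115 ] [0.531  0.0448 0.115 ]
[ 0.581  -0.1285  0.127 ]
[ 0.6228 -0.0021  0.127 ]
[ 0.7689 -0.0487  0.127 ]
[ 0.719  -0.1814  0.127 ]
[ 0.5796 -0.1366  0.127 ]
[ 0.6226 -0.006   0.127 ]
[ 0.7608 -0.0437  0.127 ]
[ 0.7197 -0.1858  0.127 ]
yaw [np.float64(-20.994104151332586), np.float64(-17.676177917279066), np.float64(-19.370117340963635), np.float64(-15.234106768215007)]
[0.5038 0.0346 0.115 ] [0.5195 0.0816 0.115 ] [0.5646 0.0677 0.115 ] [0.5494 0.0214 0.115 ]
spare foot [ 0.5527 -0.0955  0.    ]
```

Call:
play_rows(
  targets=[
    {"tx":0.0256,"ty":-0.0203,"hand":1},
    {"tx":0.0256,"ty":-0.0203,"hand":1},
    {"tx":0.0256,"ty":-0.0203,"hand":1},
    {"tx":0.0256,"ty":-0.0203,"hand":1},
    {"tx":0.0256,"ty":-0.0203,"hand":1},
    {"tx":0.0256,"ty":-0.0203,"hand":1},
    {"tx":0.0256,"ty":-0.0203,"hand":1},
    {"tx":0.0256,"ty":-0.0203,"hand":1},
    {"tx":0.0256,"ty":-0.0203,"hand":1},
    {"tx":0.0256,"ty":-0.0203,"hand":1},
    {"tx":0.0256,"ty":-0.0203,"hand":1},
    {"tx":0.0256,"ty":-0.0203,"hand":1},
    {"tx":0.0256,"ty":-0.0203,"hand":1},
    {"tx":0.0256,"ty":-0.0203,"hand":1},
    {"tx":0.0256,"ty":-0.0203,"hand":1},
    {"tx":0.0256,"ty":-0.0203,"hand":1},
    {"tx":0.0256,"ty":-0.0203,"hand":1},
    {"tx":0.0256,"ty":-0.0203,"hand":1},
    {"tx":0.0256,"ty":-0.0203,"hand":1},
    {"tx":0.0256,"ty":-0.0203,"hand":1},
  ],
)

```text
$.targets[0]: bad value
```

Call:
play_rows(
  targets=[
    {"hand":1},
    {"tz":0.02,"hand":1},
    {"tz":0.02,"hand":1},
    {"tz":0.02,"hand":1},
    {"tz":0.02,"hand":1},
    {"tz":0.01,"hand":1},
    {"hand":1},
    {"hand":1},
  ],
)

```text
$.targets[0]: bad value
```

```bash
python3 - <<'E'
from station import *
import cv2,numpy as np
a=camera("scene")[195:305,240:380,::-1]; b=camera("side")[165:275,260:400,::-1]
a=cv2.resize(np.hstack([a,b]),None,fx=2.8,fy=4,interpolation=cv2.INTER_CUBIC);cv2.imwrite("pics/c1.png",a)
E
```

```text
(no output)
```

View pics/c1.png

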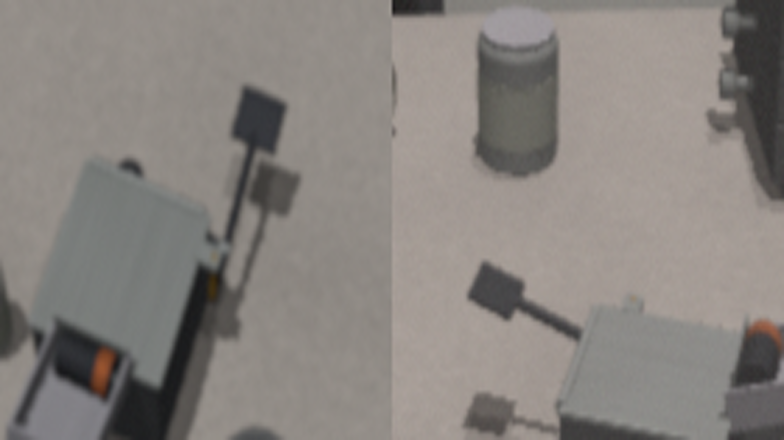

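Both calls were refused and the arm hasn't moved; the picture shows an unchanged scene. A row probably needs every field, so I'll fill them all in.

Call:
play_rows(
  targets=[
    {"tx":0.0,"ty":0.0,"tz":0.0,"roll":0.0,"hand":1.0},
  ],
)

```text
t: 0.28
eef_pos: [0.1988, -0.5127, 0.2311]
tcp_rot: [-180.0, -0.0, 21.2]
ft_force: [0.0, -0.6, 0.4]
opening: 0.88
finger_force: 0.0
```

Call:
play_rows(
  targets=[
    {"tx":0.0256,"ty":-0.0203,"tz":0,"roll":0,"hand":1},
    {"tx":0.0256,"ty":-0.0203,"tz":0,"roll":0,"hand":1},
    {"tx":0.0256,"ty":-0.0203,"tz":0,"roll":0,"hand":1},
    {"tx":0.0256,"ty":-0.0203,"tz":0,"roll":0,"hand":1},
    {"tx":0.0256,"ty":-0.0203,"tz":0,"roll":0,"hand":1},
    {"tx":0.0256,"ty":-0.0203,"tz":0,"roll":0,"hand":1},
    {"tx":0.0256,"ty":-0.0203,"tz":0,"roll":0,"hand":1},
    {"tx":0.0256,"ty":-0.0203,"tz":0,"roll":0,"hand":1},
    {"tx":0.0256,"ty":-0.0203,"tz":0,"roll":0,"hand":1},
    {"tx":0.0256,"ty":-0.0203,"tz":0,"roll":0,"hand":1},
    {"tx":0.0256,"ty":-0.0203,"tz":0,"roll":0,"hand":1},
    {"tx":0.0256,"ty":-0.0203,"tz":0,"roll":0,"hand":1},
    {"tx":0.0256,"ty":-0.0203,"tz":0,"roll":0,"hand":1},
    {"tx":0.0256,"ty":-0.0203,"tz":0,"roll":0,"hand":1},
    {"tx":0.0256,"ty":-0.0203,"tz":0,"roll":0,"hand":1},
    {"tx":0.0256,"ty":-0.0203,"tz":0,"roll":0,"hand":1},
    {"tx":0.0256,"ty":-0.0203,"tz":0,"roll":0,"hand":1},
    {"tx":0.0256,"ty":-0.0203,"tz":0,"roll":0,"hand":1},
    {"tx":0.0256,"ty":-0.0203,"tz":0,"roll":0,"hand":1},
    {"tx":0.0256,"ty":-0.0203,"tz":0,"roll":0,"hand":1},
  ],
)

```text
t: 1.95
eef_pos: [0.53, 0.0524, 0.2313]
tcp_rot: [180.0, 0.0, 21.2]
ft_force: [-0.1, -0.5, -0.2]
opening: -0.004
finger_force: 0.0
```

Call:
play_rows(
  targets=[
    {"tx":0,"ty":0,"tz":0,"roll":0,"hand":1},
    {"tx":0,"ty":0,"tz":0.02,"roll":0,"hand":1},
    {"tx":0,"ty":0,"tz":0.02,"roll":0,"hand":1},
    {"tx":0,"ty":0,"tz":0.02,"roll":0,"hand":1},
    {"tx":0,"ty":0,"tz":0.02,"roll":0,"hand":1},
    {"tx":0,"ty":0,"tz":0,"roll":0,"hand":1},
    {"tx":0,"ty":0,"tz":0,"roll":0,"hand":1},
  ],
)

```text
t: 2.53
eef_pos: [0.529, 0.0506, 0.1511]
tcp_rot: [-180.0, 0.1, 21.2]
ft_force: [1.1, 0.7, 0.7]
opening: 0.005
finger_force: 0.0
```

```bash
python3 - <<'E'
from station import *
import cv2,numpy as np
a=camera("scene")[195:305,240:380,::-1]; b=camera("side")[165:275,260:400,::-1]
a=cv2.resize(np.hstack([a,b]),None,fx=2.8,fy=4,interpolation=cv2.INTER_CUBIC);cv2.imwrite("pics/c2.png",a)
E
```

```text
(no output)
```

View pics/c2.png

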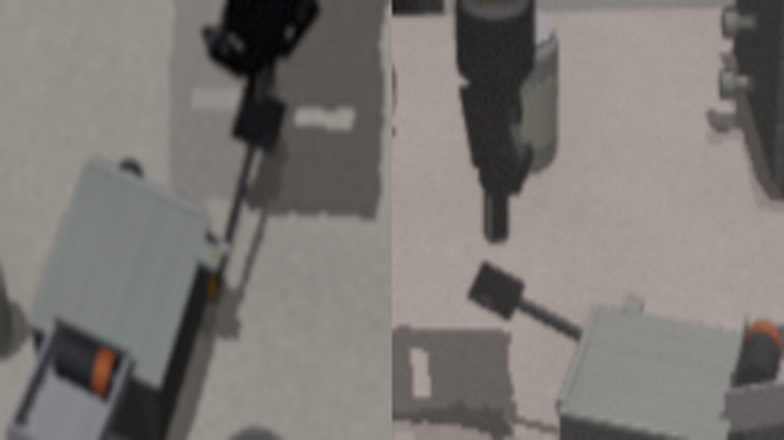

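The closed fingertips are centred over the paddle, at about (496,240) in the side half with the paddle at (496,290). Now I'll press.

Call:
play_rows(
  targets=[
    {"tx":0,"ty":0,"tz":0.006,"roll":0,"hand":1},
    {"tx":0,"ty":0,"tz":0.006,"roll":0,"hand":1},
    {"tx":0,"ty":0,"tz":0.006,"roll":0,"hand":1},
    {"tx":0,"ty":0,"tz":0.006,"roll":0,"hand":1},
    {"tx":0,"ty":0,"tz":0.004,"roll":0,"hand":1},
    {"tx":0,"ty":0,"tz":0.004,"roll":0,"hand":1},
    {"tx":0,"ty":0,"tz":0.004,"roll":0,"hand":1},
    {"tx":0,"ty":0,"tz":0.004,"roll":0,"hand":1},
    {"tx":0,"ty":0,"tz":0.004,"roll":0,"hand":1},
    {"tx":0,"ty":0,"tz":0.004,"roll":0,"hand":1},
    {"tx":0,"ty":0,"tz":0.004,"roll":0,"hand":1},
    {"tx":0,"ty":0,"tz":0.004,"roll":0,"hand":1},
    {"tx":0,"ty":0,"tz":0.004,"roll":0,"hand":1},
    {"tx":0,"ty":0,"tz":0.004,"roll":0,"hand":1},
  ],
)

```text
t: 3.8
eef_pos: [0.5294, 0.0508, 0.0869]
tcp_rot: [-180.0, 0.0, 21.2]
ft_force: [-1.6, 0.7, 3.1]
opening: -0.006
finger_force: 1.3
```

Call:
play_rows(
  targets=[
    {"tx":0,"ty":0,"tz":0.004,"roll":0,"hand":1},
    {"tx":0,"ty":0,"tz":0.004,"roll":0,"hand":1},
    {"tx":0,"ty":0,"tz":0.004,"roll":0,"hand":1},
    {"tx":0,"ty":0,"tz":0.004,"roll":0,"hand":1},
    {"tx":0,"ty":0,"tz":0.002,"roll":0,"hand":1},
    {"tx":0,"ty":0,"tz":0,"roll":0,"hand":1},
    {"tx":0,"ty":0,"tz":0,"roll":0,"hand":1},
    {"tx":0,"ty":0,"tz":0,"roll":0,"hand":1},
    {"tx":0,"ty":0,"tz":0,"roll":0,"hand":1},
    {"tx":0,"ty":0,"tz":0,"roll":0,"hand":1},
    {"tx":0,"ty":0,"tz":0,"roll":0,"hand":1},
    {"tx":0,"ty":0,"tz":0,"roll":0,"hand":1},
    {"tx":0,"ty":0,"tz":0,"roll":0,"hand":1},
    {"tx":0,"ty":0,"tz":0,"roll":0,"hand":1},
    {"tx":0,"ty":0,"tz":0,"roll":0,"hand":1},
  ],
)

```text
t: 5.05
eef_pos: [0.5295, 0.0508, 0.0693]
tcp_rot: [180.0, -0.0, 21.2]
ft_force: [0.9, -0.3, 3.3]
opening: 0.001
finger_force: 1.1
```

```bash
python3 - <<'E'
from station import *
import cv2,numpy as np
a=camera("scene")[205:325,230:370,::-1]; b=camera("side")[195:315,280:440,::-1]
a=cv2.resize(np.hstack([a,b]),None,fx=2.6,fy=2.6,interpolation=cv2.INTER_CUBIC);cv2.imwrite("pics/c3.png",a)
E
```

```text
(no output)
```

View pics/c3.png

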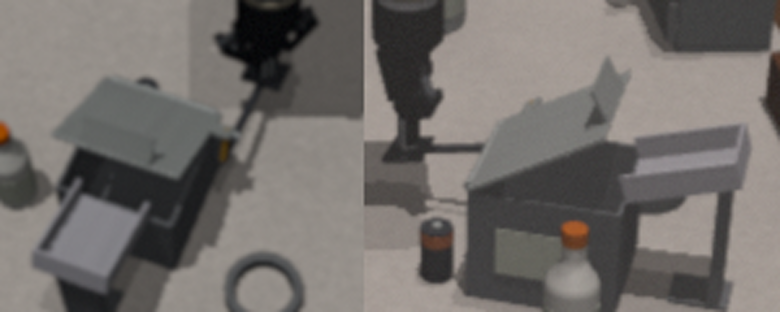

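The lid is open and the chute is empty, so the battery has rolled in. I'll ease the lever back up slowly.

Call:
play_rows(
  targets=[
    {"tx":0,"ty":0,"tz":-0.002,"roll":0,"hand":1},
    {"tx":0,"ty":0,"tz":-0.002,"roll":0,"hand":1},
    {"tx":0,"ty":0,"tz":-0.002,"roll":0,"hand":1},
    {"tx":0,"ty":0,"tz":-0.002,"roll":0,"hand":1},
    {"tx":0,"ty":0,"tz":-0.002,"roll":0,"hand":1},
    {"tx":0,"ty":0,"tz":-0.002,"roll":0,"hand":1},
    {"tx":0,"ty":0,"tz":-0.002,"roll":0,"hand":1},
    {"tx":0,"ty":0,"tz":-0.002,"roll":0,"hand":1},
    {"tx":0,"ty":0,"tz":-0.002,"roll":0,"hand":1},
    {"tx":0,"ty":0,"tz":-0.002,"roll":0,"hand":1},
    {"tx":0,"ty":0,"tz":-0.002,"roll":0,"hand":1},
    {"tx":0,"ty":0,"tz":-0.002,"roll":0,"hand":1},
    {"tx":0,"ty":0,"tz":-0.002,"roll":0,"hand":1},
    {"tx":0,"ty":0,"tz":-0.002,"roll":0,"hand":1},
    {"tx":0,"ty":0,"tz":-0.002,"roll":0,"hand":1},
    {"tx":0,"ty":0,"tz":-0.002,"roll":0,"hand":1},
    {"tx":0,"ty":0,"tz":-0.002,"roll":0,"hand":1},
    {"tx":0,"ty":0,"tz":-0.002,"roll":0,"hand":1},
    {"tx":0,"ty":0,"tz":-0.002,"roll":0,"hand":1},
    {"tx":0,"ty":0,"tz":-0.002,"roll":0,"hand":1},
  ],
)

```text
t: 6.82
eef_pos: [0.5295, 0.0508, 0.1095]
tcp_rot: [180.0, -0.0, 21.2]
ft_force: [1.7, -0.3, 1.7]
opening: 0.001
finger_force: 1.0
```

Call:
play_rows(
  targets=[
    {"tx":0,"ty":0,"tz":-0.001,"roll":0,"hand":1},
    {"tx":0,"ty":0,"tz":-0.001,"roll":0,"hand":1},
    {"tx":0,"ty":0,"tz":-0.001,"roll":0,"hand":1},
    {"tx":0,"ty":0,"tz":-0.001,"roll":0,"hand":1},
    {"tx":0,"ty":0,"tz":-0.001,"roll":0,"hand":1},
    {"tx":0,"ty":0,"tz":-0.001,"roll":0,"hand":1},
    {"tx":0,"ty":0,"tz":-0.001,"roll":0,"hand":1},
    {"tx":0,"ty":0,"tz":-0.001,"roll":0,"hand":1},
    {"tx":0,"ty":0,"tz":-0.001,"roll":0,"hand":1},
    {"tx":0,"ty":0,"tz":-0.001,"roll":0,"hand":1},
    {"tx":0,"ty":0,"tz":-0.001,"roll":0,"hand":1},
    {"tx":0,"ty":0,"tz":-0.001,"roll":0,"hand":1},
    {"tx":0,"ty":0,"tz":-0.001,"roll":0,"hand":1},
    {"tx":0,"ty":0,"tz":-0.001,"roll":0,"hand":1},
    {"tx":0,"ty":0,"tz":-0.001,"roll":0,"hand":1},
    {"tx":0,"ty":0,"tz":-0.001,"roll":0,"hand":1},
    {"tx":0,"ty":0,"tz":-0.001,"roll":0,"hand":1},
    {"tx":0,"ty":0,"tz":-0.001,"roll":0,"hand":1},
  ],
)

```text
t: 8.32
eef_pos: [0.5294, 0.0508, 0.1274]
tcp_rot: [-180.0, 0.0, 21.2]
ft_force: [0.8, -0.1, 0.7]
opening: 0.002
finger_force: 0.0
```

Call:
play_rows(
  targets=[
    {"tx":0,"ty":0,"tz":-0.005,"roll":0,"hand":1},
    {"tx":0,"ty":0,"tz":-0.01,"roll":0,"hand":1},
    {"tx":0,"ty":0,"tz":-0.02,"roll":0,"hand":1},
    {"tx":0,"ty":0,"tz":-0.02,"roll":0,"hand":1},
    {"tx":0,"ty":0,"tz":-0.02,"roll":0,"hand":1},
    {"tx":0,"ty":0,"tz":0,"roll":0,"hand":1},
    {"tx":0,"ty":0,"tz":0,"roll":0,"hand":1},
    {"tx":0,"ty":0,"tz":0,"roll":0,"hand":1},
    {"tx":0,"ty":0,"tz":0,"roll":0,"hand":1},
    {"tx":0,"ty":0,"tz":0,"roll":0,"hand":1},
    {"tx":0,"ty":0,"tz":0,"roll":0,"hand":1},
    {"tx":0,"ty":0,"tz":0,"roll":0,"hand":1},
  ],
)

```text
t: 9.32
eef_pos: [0.5293, 0.0508, 0.2019]
tcp_rot: [-180.0, 0.0, 21.2]
ft_force: [0.0, 0.0, -0.1]
opening: 0.0
finger_force: 0.0
```

```bash
python3 - <<'E'
from station import *
import cv2,numpy as np
a=camera("scene")[205:325,230:370,::-1]; b=camera("side")[195:315,280:440,::-1]
a=cv2.resize(np.hstack([a,b]),None,fx=2.6,fy=2.6,interpolation=cv2.INTER_CUBIC);cv2.imwrite("pics/c4.png",a)
E
```

```text
(no output)
```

View pics/c4.png

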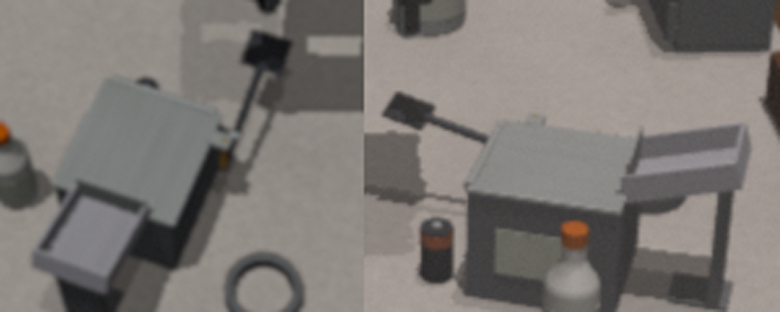

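The lid is shut, the paddle is back up at about (408,110), the chute is empty and the fingers are clear.

```bash
python3 -c "
from station import *
print(job_done())"
```

```text
the job is handed in; nothing more can be done
None
```

The job is handed in: the battery rolled into the box, the lid was eased fully shut by its lever, and the arm is clear with the lever back up; the hand-in gave no verdict.

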